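# Seat the bat carrier on the pottery wheel's splined spindle and hold it down

## Task

Take the bat carrier with the cross-shaped socket (not the spare with the round hole), turn it until its socket matches the four splines of the pottery wheel's spindle, and slide it down over the spindle. Press it fully home against the spring collar and keep it gripped and pressed down, as a colleague is about to fit the retaining screw: finish while still holding it so. Leave the spare carrier, the wooden stamp and the plate where they are.

Things in the scene. Friction and masses are not known exactly. Their poses are not given: they have to be found in the camera images.
- carrier_mid (a point): Centre of the loose bat carrier to fit: an upright aluminium block 48 x 48 x 45 mm tall, 0.24 kg, z up, underside 22.5 mm below. Flush with its top, two arms (30 mm wide, 12 thick) reach 58 mm out along +-x, each with an 8 mm pin standing 10 mm above the top. The faces across y are bare flats to grip. A cross-shaped socket goes right through it: slots along x and y, 9.5 mm wide, 30.5 long.
- spare_mid (a point): The spare carrier, to be left alone: same in outside shape, size and metal, but with a round hole 21 mm wide instead of the cross. This point is its centre, axes as for the other. The two carriers may stand in each other's place.
- spline_top (a point): Top of the splines, on the axis of the wheel's upright bare-metal spindle, 131.5 mm above the table; turns with it. Four splines form a cross along its x and y, 28 mm across, 7 thick (1.25 mm play in the socket), the top 3.5 mm roof-shaped. A 7 mm round pilot pin stands 8.5 mm higher. It turns with a drag of 0.12 N m and starts at any angle; the socket fits in four positions a quarter turn apart.
- collar_top (a point): Top centre of the spring collar, a black ring 48 mm wide round the spindle, 25.5 mm below the top of the splines at rest; the carrier's underside comes to rest on it after about 25 mm of slide over the splines.
- collar (a joint): How far the spring collar is pressed down, m: 0 at rest, 0.010 at its stop. The spring pushes back with about 4.5 N at the start of its travel and 11.5 N at the stop, more than the weight of the carrier.
- stamp_mid (a point): Bystander: a round carved wooden stamp, 52 mm wide, 24 mm tall, lying loose; this point is its centre.
- plate_mid (a point): Bystander: a loose white plate, 130 mm wide, 18 mm tall; this point is its centre.
- housing_top (a point): Tabletop pottery wheel, fixed: this point is on the spindle axis, on the flat top of its grey housing (260 mm along x, 240 along y, 75 mm above the table). A white splash pan round the spindle, 236 mm wide, has its rim 97 mm above the table.
Mind the look-alikes: they are no part of the job. Leave any green or yellow look-alike of the part that bears carrier_mid alone.

How it is judged:
By the outcome, as a careful person would: the job done as asked, in the order asked, and still so for the second after the job is handed in, while the arm keeps its last pose, push and grip.
It also fails if it takes over 43 s, if anything falls off the work surface, if the arm or the gripper's body presses on something with over 40 N, if the wrist force passes 120 N, or if a joint passes its speed limit or range.

## Robot

A 6-joint arm with a two-finger parallel gripper is mounted at the origin on the work surface. World frame = base frame: x ahead of the robot, y to its left, z up, the work surface at z = 0. Lengths are in m, angles in rad, forces in N, time in s.
With the tool pointing down it reaches from about 0.325 to 0.9 m from the base axis. Payload 6.1 kg.
Tool frame: the origin (TCP) lies at the very end of the fingers, on their centre line; the grasp point (between the pads) lies 19 mm behind it; z points along the fingers, y is the direction in which the jaws open and shut (so a half turn about z gives the same grasp; the last joint's range is limited). The gripper opens to 87 mm and grips with 3 to 60 N. Pads are 19 mm wide; open, the fingers measure 117 mm over their backs; the gripper's body (75 mm by 190 mm) begins 51 mm behind the grasp point.
Start: joints at [0.98, 0.22, 1.526, -0, 1.395, -0.126], TCP at [0.28, 0.559, 0.223] pointing down, gripper open.
Joint ranges: [-2.98, 2.98], [-0.91, 2.08], [0.09, 2.57], [-1.24, 4.39], [0.2, 2.65], [-2.68, 2.68]. Speed limits (rad/s): [2.57, 2.57, 3.01, 3.14, 3.14, 3.14].

## Interface

Orientations are given as a unit quaternion [w, x, y, z].
In Python, from plant import readout, cams, close_job gives the robot as it stands. The module is installed in compiled form; this text tells all that it offers.
- The arm moves only by the shell command python3 -m pendant 'ROWS' [FORCE]. ROWS is JSON, a list of rows, each a list of 7 numbers: the turn, a rotation vector about the tool's x, y, z in rad, then the shift along the tool's x, y, z in mm, then the opening in per cent of the stroke, from 0 (shut) to 100 (fully open). In form: [[ax, ay, az, x, y, z, claw], ...]. A call has 1 to 20 rows; each row shifts and turns the pose as measured when the row begins, along the tool's axes as they then stand; what a row does not reach is not made up. A row lasts 1/10 s, in which the tool goes at most 50 mm and 8.59 degrees, less where a joint would pass 70% of its speed; a pose out of reach is approached as far as the arm can. A call is refused whole if a number of a shift passes 50 or a number of a turn 0.15, either way. A call with a gripper value outside its range is refused whole. The fingers move at their own pace and stop on an object; FORCE is the grip in N (left out, the last holds). Time passes only in rows, so rows that do not move let the fingers close. It gives the time, the measured TCP pose, the force and the opening at its end, in the units of the state.
- readout.get_obs(): the state, without advancing time (a new reading comes with each control period).
- cams.snapshot(name): name is "scene" or "top"; returns (picture, depth): 420x560x3 uint8, blue, green, red; 420x560 float32, m along the optical axis (not along the pixel's ray), 0 where there is no reading.
- cams.calibration(name): a dict with "vertical_fov" (degrees; the focal length in pixels is half the picture's height over the tangent of half this angle, whatever the lens; pixels are square), "cx", "cy" (the principal point, pixels), "k1" (the pictures are not rectified: a ray, as slopes to the right and down, at radius r is drawn at 1 + k1 r^2 times it, then the intrinsics apply), "origin" and "rotation" of the camera in the world. Camera axes: x right, y up, looking along -z (the intrinsics and any distortion apply to the point x, -y, -z); pixel columns grow to the right and rows downward; lengths in m; the calibration is good to about 2 mm. A picture is of the moment at which its call begins. calibration takes no time and is no camera call.
- close_job(): hands the job in, once; it reports no verdict.
The state is a dict: "time": time; "q": joint angles; "dq": joint speeds; "joint_efforts": joint torques, N m; "ee_pos": TCP position; "ee_rot": TCP orientation; "wrist_force": force on the tool from outside, world axes, zero at the start; "torque": the same for the moment, N m; "grip_width": opening from 0.0 (shut) to 1.0 (fully open).
Only numpy, scipy, OpenCV 4.12 (cv2) and the standard library are available. Lean on these libraries where they do the work, as an engineer would, in place of code of your own. Each camera call takes 0.05 s, during which the arm holds its last target. There are 200 camera calls.

## Working session

There is one attempt and no reset: what is moved stays moved. The work goes in short steps, Python scripts to look and compute and a shell command to move; the robot and the scene stay as the last step left them, time stands still between calls to the robot, and variables do not carry over. Pictures are saved under pics/ and viewed, about 8 in all and at most 12, crops included, and the job is handed in when it is done.

```bash
mkdir -p pics
cat > h.py <<'E'
import numpy as np, cv2, json
from plant import readout, cams
from scipy.spatial.transform import Rotation as R
def snap(n,tag):
    p,d=cams.snapshot(n); cv2.imwrite(f'pics/{tag}.png',p); np.savez(f'pics/{tag}.npz',p=p,d=d); return p,d
def K(n):
    c=cams.calibration(n); f=210/np.tan(np.radians(c['vertical_fov'])/2)
    return c,f
def ray(n,uv):
    c,f=K(n); uv=np.atleast_2d(np.float64(uv))
    A=np.array([[f,0,c['cx']],[0,f,c['cy']],[0,0,1]])
    s=cv2.undistortPoints(uv[:,None],A,np.array([c['k1'],0,0,0,0.]))[:,0]
    d=np.c_[s[:,0],-s[:,1],-np.ones(len(s))]@np.array(c['rotation']).reshape(3,3).T
    return np.array(c['origin']),d
def onz(n,uv,z):
    o,d=ray(n,uv); return o+d*((z-o[2])/d[:,2])[:,None]
def dep(n,uv,dd):
    o,d=ray(n,uv); return o+d*np.atleast_1d(dd)[:,None]
def st():
    s=readout.get_obs(); return s
E
python3 - <<'E'
from h import *
for n in('scene','top'):
    snap(n,n+'0'); c,f=K(n); print(n,f,c)
print(st())
E
```

```text
scene 399.79171923140694 {'vertical_fov': 55.42351280106643, 'cx': 275.7358770794741, 'cy': 217.91039812956382, 'k1': -0.0506767549851318, 'origin': array([0.9127169, 0.200676 , 0.8275579]), 'rotation': array([0.35533247, 0.10726028, 0.25589131, 0.89261061])}
top 385.73301542637046 {'vertical_fov': 57.12933685138394, 'cx': 281.8542901315937, 'cy': 217.1284503745046, 'k1': -0.11019707880124004, 'origin': array([ 0.49940338, -0.13355605,  0.92176771]), 'rotation': array([ 0.71502363,  0.04309464, -0.04443185, -0.6963547 ])}
{'time': 0.1, 'q': array([ 9.79887705e-01,  2.21177446e-01,  1.52754024e+00, -1.34785585e-05,
        1.39467970e+00, -1.26092553e-01]), 'dq': array([ 1.11146667e-03, -4.32746880e-03, -2.89407018e-03,  1.37048380e-03,
       -3.52929128e-05, -9.47403609e-04]), 'joint_efforts': array([ 1.25282539e-03, -4.95946884e+01, -3.88520730e+01,  7.01162615e-02,
        5.16162033e-02, -1.17491732e-05]), 'ee_pos': array([0.27984126, 0.55820598, 0.2215049 ]), 'ee_rot': array([-3.10401797e-04,  2.30320234e-01,  9.73114472e-01, -8.47325761e-04]), 'wrist_force': array([0.19966657, 0.33459591, 0.82808563]), 'torque': array([ 0.01940679,  0.05858119, -0.00475493]), 'grip_width': 1.0017940942054175}
```

View pics/scene0.png

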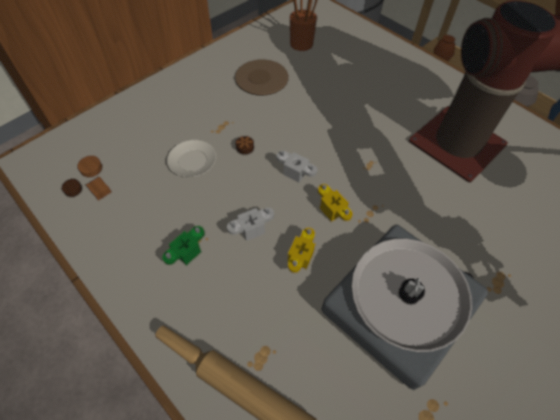

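View pics/top0.png

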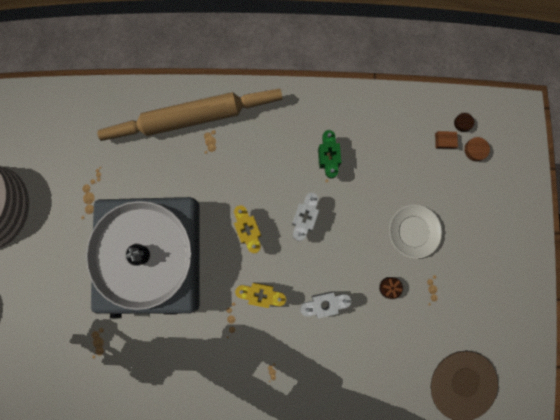

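Top view candidates: aluminium with a cross (306,217), aluminium with a round hole (325,306), yellow (247,230) and (261,295), green (330,154). By the description I choose (306,217); next is a close crop and first measurements.

```bash
sed -i "s/np.array(c\['rotation'\]).reshape(3,3).T/R.from_quat(np.roll(c['rotation'],-1)).as_matrix().T/" h.py
python3 - <<'E'
from h import *
t=np.load('pics/top0.npz');s=np.load('pics/scene0.npz')
def cr(p,u,v,r):return cv2.resize(p[v-r:v+r,u-r:u+r],(390,290) if 0 else (300,300),interpolation=cv2.INTER_CUBIC)
m=np.vstack([np.hstack([cr(t['p'],306,217,30),cr(t['p'],136,254,25)]),np.hstack([cr(s['p'],252,222,30),cr(s['p'],412,290,25)])])
m=np.clip(m.astype(float)*1.3,0,255).astype('uint8');cv2.imwrite('pics/crop1.png',m)
for n,d in(('top',t['d']),('scene',s['d'])):
    pts={'top':[(306,217),(313,200),(299,235),(136,254),(325,306)],'scene':[(252,222),(412,290),(297,163)]}[n]
    for u,v in pts:
        print(n,u,v,dep(n,(u,v),d[v,u]).round(4), onz(n,(u,v),.045).round(4),onz(n,(u,v),.14).round(4))
E
```

```text
top 306 217 [[ 0.6158 -0.1918  0.0016]] [[ 0.6103 -0.1891  0.045 ]] [[ 0.5983 -0.1831  0.14  ]]
top 313 200 [[ 0.6502 -0.2045  0.0453]] [[ 0.6503 -0.2045  0.045 ]] [[ 0.6339 -0.1968  0.14  ]]
top 299 235 [[ 0.5678 -0.1735  0.0545]] [[ 0.5686 -0.1739  0.045 ]] [[ 0.5611 -0.1695  0.14  ]]
top 136 254 [[0.5128 0.1669 0.1303]] [[0.5142 0.1993 0.045 ]] [[0.5126 0.1633 0.14  ]]
top 325 306 [[ 0.406  -0.2408  0.0024]] [[ 0.4103 -0.2358  0.045 ]] [[ 0.42   -0.2247  0.14  ]]
scene 252 222 [[ 0.6045 -0.1939  0.0179]] [[ 0.6148 -0.1807  0.045 ]] [[ 0.651  -0.1344  0.14  ]]
scene 412 290 [[0.5267 0.1769 0.1258]] [[0.4822 0.1742 0.045 ]] [[0.5345 0.1774 0.14  ]]
scene 297 163 [[ 0.4047 -0.2423  0.0295]] [[ 0.4146 -0.2337  0.045 ]] [[ 0.475 -0.181  0.14 ]]
```

View pics/crop1.png

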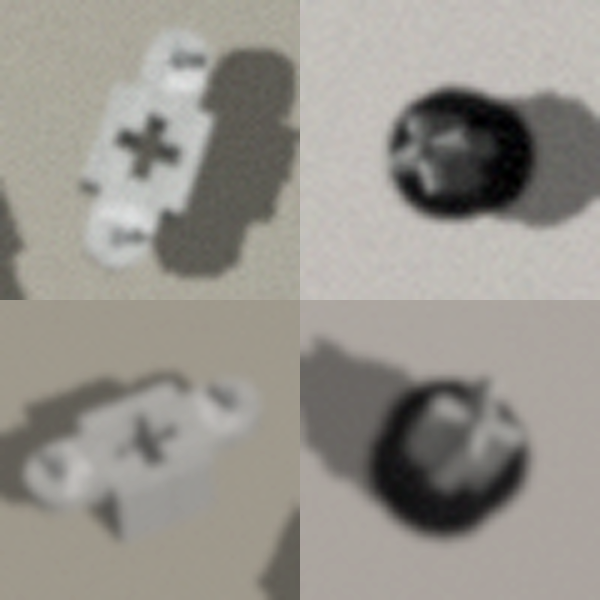

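The crop shows the carrier at top (305.6,216.4) with a cross socket, so the choice holds. The spindle's bright cross is at about top (133,253), on the black collar.

```bash
cat >> h.py <<'E'
def cloud(n,d,c,r,z0,z1):
    v,u=np.mgrid[:420,:560]; m=d.ravel()>0
    uv=np.c_[u.ravel(),v.ravel()][m]; P=dep(n,uv,d.ravel()[m])
    k=(np.hypot(*(P[:,:2]-c).T)<r)&(P[:,2]>z0)&(P[:,2]<z1)
    return uv[k],P[k]
def rect(P):
    (c,(w,h),a)=cv2.minAreaRect((P[:,:2]*1000).astype(np.float32)); b=cv2.boxPoints((c,(w,h),a))
    e=[b[1]-b[0],b[2]-b[1]]; e=max(e,key=np.linalg.norm)
    return np.round(c,1),round(w,1),round(h,1),round(np.degrees(np.arctan2(e[1],e[0]))%180,1)
E
python3 - <<'E'
from h import *
for n in('top','scene'):
    q=np.load(f'pics/{n}0.npz')
    uv,P=cloud(n,q['d'],(.612,-.19),.08,.03,.06); print(n,'carrier',len(P),P.mean(0).round(4),rect(P))
    m=P[:,2]>.050; print(' pins',P[m].round(4).tolist()[:14])
    uv,P=cloud(n,q['d'],(.612,-.19),.08,.04,.048); print(' top',len(P),P.mean(0).round(4),rect(P))
    uv,P=cloud(n,q['d'],(.52,.17),.04,.1,.16); print(' spindle',len(P),'z',P[:,2].max(),rect(P))
    for z0,z1 in((.1,.112),(.12,.134),(.134,.15)):
        m=(P[:,2]>z0)&(P[:,2]<z1); print('  ',z0,m.sum(),P[m].mean(0).round(4),uv[m].mean(0))
    im=q['p'].astype(int); o=uv.mean(0).astype(int)
    c=q['p'][o[1]-20:o[1]+20,o[0]-20:o[0]+20]; cv2.imwrite(f'pics/s_{n}.png',cv2.resize(np.clip(c*1.2,0,255).astype('uint8'),(400,400),interpolation=cv2.INTER_LANCZOS4)); print(o-20)
cv2.imwrite('pics/crop2.png',np.hstack([cv2.imread('pics/s_top.png'),cv2.imread('pics/s_scene.png')]))
E
```

```text
top carrier 716 [ 0.6111 -0.1866  0.045 ] (array([ 612. , -186.7]), 47.8, 116.6, np.float32(162.3))
 pins [[0.6554, -0.199, 0.0551], [0.6551, -0.2012, 0.0571], [0.6526, -0.1966, 0.0572], [0.653, -0.1991, 0.0553], [0.653, -0.2013, 0.0554], [0.6531, -0.2036, 0.0557], [0.6511, -0.197, 0.0526], [0.6509, -0.1992, 0.0539], [0.651, -0.2015, 0.0537], [0.6485, -0.1992, 0.0546], [0.6488, -0.2016, 0.053], [0.5746, -0.1733, 0.0551], [0.5723, -0.1711, 0.0551], [0.5723, -0.1733, 0.0553]]
 top 667 [ 0.6112 -0.1864  0.0448] (array([ 612. , -186.7]), 47.8, 116.6, np.float32(162.3))
 spindle 346 z 0.14167745279977673 (array([512.8, 175.6]), 47.3, 44.4, np.float32(15.0))
   0.1 221 [0.5119 0.1736 0.1057] [137.21266968 254.62443439]
   0.12 93 [0.513  0.1752 0.1286] [132.47311828 253.76344086]
   0.134 11 [0.5124 0.176  0.1379] [130.36363636 253.90909091]
[115 234]
scene carrier 774 [ 0.6145 -0.1872  0.044 ] (array([ 612.7, -189.5]), 49.4, 114.6, np.float32(162.5))
 pins [[0.5715, -0.1799, 0.0552], [0.5692, -0.179, 0.0538], [0.5675, -0.1774, 0.0538], [0.5736, -0.1776, 0.0557], [0.5718, -0.1761, 0.0555], [0.5702, -0.1745, 0.0555], [0.5734, -0.1779, 0.0509], [0.5744, -0.1734, 0.057], [0.5717, -0.1729, 0.0547], [0.5734, -0.1745, 0.0505], [0.5729, -0.1716, 0.0531], [0.6025, -0.194, 0.0508], [0.5891, -0.1745, 0.0501], [0.6503, -0.2048, 0.0559]]
 top 626 [ 0.614  -0.1886  0.0449] (array([ 612.7, -189.5]), 49.3, 114.5, np.float32(162.5))
 spindle 434 z 0.1411505041882536 (array([513.8, 175.1]), 47.8, 47.2, np.float32(44.8))
   0.1 271 [0.5186 0.1758 0.1053] [410.83394834 290.99630996]
   0.12 116 [0.5153 0.176  0.1277] [415.51724138 285.39655172]
   0.134 13 [0.5137 0.1755 0.1374] [417.38461538 282.61538462]
[392 269]
```

View pics/crop2.png

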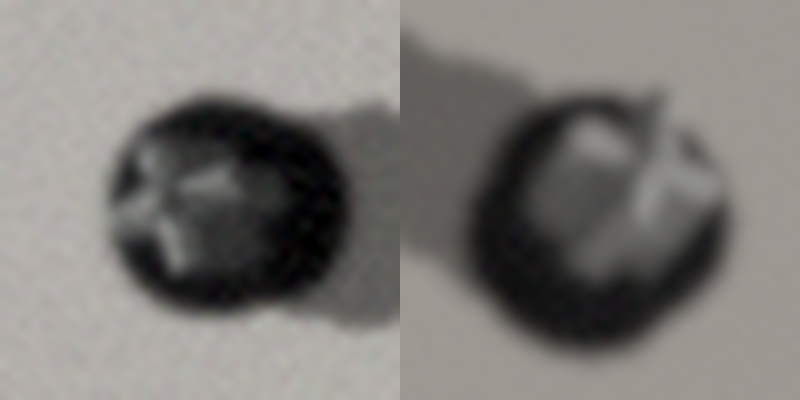

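```bash
cat >> h.py <<'E'
def pose():
    s=st(); r=R.from_quat(np.roll(s['ee_rot'],-1)).as_matrix()
    return s,r
def plan(p,yawy):
    "shift in tool axes mm & turn about tool z so that tool y points at yawy deg (mod 180), tool upright"
    s,r=pose(); y=np.degrees(np.arctan2(r[1,1],r[0,1])); dy=(yawy-y+90)%180-90
    t=r.T@(np.array(p)-s['ee_pos'])*1000
    print('t',round(s['time'],2),'tcp',s['ee_pos'].round(4),'yaw_y',round(y,2),'tilt',r[:,2].round(4),'F',s['wrist_force'].round(1),'T',s['torque'].round(2),'w',round(s['grip_width'],3),'q',s['q'].round(2))
    print('shift tool mm',t.round(1),'turn z rad',round(-np.radians(dy),4),'deg',round(dy,1))
E
python3 - <<'E'
from h import *
for n in('top','scene'):
    q=np.load(f'pics/{n}0.npz')
    uv,P=cloud(n,q['d'],(.513,.1757),.02,.1265,.1335)
    d=(P[:,:2]-[.513,.1757]); r=np.hypot(*d.T)*1000; th=np.arctan2(d[:,1],d[:,0]); k=r>6.5
    print(n,k.sum(),'ang mod 90',np.degrees(np.angle((r[k]*np.exp(4j*th[k])).sum()))/4, np.sort(np.degrees(th[k])).round().astype(int).tolist())
plan((.6115,-.188,.16),72.4)
E
```

```text
top 56 ang mod 90 21.14619064480584 [-176, -175, -173, -171, -168, -166, -166, -160, -152, -150, -150, -149, -144, -92, -80, -79, -77, -77, -71, -70, -65, -62, -61, -60, -53, -45, 5, 8, 11, 12, 13, 19, 23, 24, 25, 28, 32, 36, 37, 40, 45, 53, 94, 96, 96, 104, 105, 112, 113, 117, 121, 121, 123, 124, 163, 164]
scene 57 ang mod 90 21.833169600168 [-178, -172, -167, -164, -164, -158, -156, -153, -150, -145, -144, -141, -141, -78, -75, -74, -71, -70, -68, -63, -62, -60, -59, -57, -56, -55, -51, -50, 2, 7, 9, 10, 13, 14, 16, 17, 24, 27, 29, 32, 34, 35, 49, 88, 95, 95, 96, 100, 102, 103, 105, 112, 113, 114, 122, 122, 127]
t 0.1 tcp [0.2798 0.5582 0.2215] yaw_y 63.37 tilt [-0.001  -0.0015 -1.    ] F [0.2 0.3 0.8] T [ 0.02  0.06 -0.  ] w 1.002 q [ 0.98  0.22  1.53 -0.    1.39 -0.13]
shift tool mm [-631.  -518.3   62.3] turn z rad -0.1576 deg 9.0
```

```bash
python3 -m pendant '[[0,0,0,-39,-32,0,100],[0,0,0,-39,-32,0,100],[0,0,0,-39,-32,0,100],[0,0,0,-39,-32,0,100],[0,0,0,-39,-32,0,100],[0,0,0,-39,-32,0,100],[0,0,0,-39,-32,0,100],[0,0,0,-39,-32,0,100],[0,0,0,-39,-32,0,100],[0,0,0,-39,-32,0,100],[0,0,0,-39,-32,0,100],[0,0,0,-39,-32,0,100],[0,0,0,-39,-32,10,100],[0,0,0,-39,-32,20,100],[0,0,-0.08,-39,-32,20,100],[0,0,-0.08,-39,-32,20,100]]'
python3 - <<'E'
from h import *
plan((.6115,-.188,.012),72.4)
E
```

```text
time: 1.7
ee_pos: [0.6028, -0.1615, 0.1547]
ee_rot: [0.0, 0.145, 0.989, -0.002]
wrist_force: [-0.1, 0.8, 0.1]
grip_width: 0.997
t 1.7 tcp [ 0.6028 -0.1615  0.1547] yaw_y 73.33 tilt [-6.0e-04 -4.5e-03 -1.0e+00] F [-0.1  0.8  0.1] T [ 0.06 -0.07  0.  ] w 0.997 q [-0.39  0.27  1.6  -0.    1.27 -1.66]
shift tool mm [-15.8 -22.3 142.8] turn z rad 0.0163 deg -0.9
```

```bash
python3 -m pendant '[[0,0,0.015,-12,-14,30,100],[0,0,0,0,0,40,100],[0,0,0,0,0,0,100]]'
python3 - <<'E'
from h import *
plan((.6115,-.188,.012),72.4)
E
```

```text
time: 2.0
ee_pos: [0.6099, -0.1859, 0.0785]
ee_rot: [-0.002, 0.155, 0.988, -0.002]
wrist_force: [-1.9, 0.1, -0.6]
grip_width: 1.0
t 2.0 tcp [ 0.6099 -0.1859  0.0785] yaw_y 72.18 tilt [-0.0042 -0.0042 -1.    ] F [-1.9  0.1 -0.6] T [0.02 0.06 0.01] w 1.0 q [-0.42  0.39  1.6  -0.01  1.15 -1.67]
shift tool mm [-2.4 -1.1 66.5] turn z rad -0.0038 deg 0.2
```

```bash
python3 -m pendant '[[0,0,0,-2,-1,35,100],[0,0,0,0,0,28,100],[0,0,0,0,0,2,100],[0,0,0,0,0,0,0],[0,0,0,0,0,0,0],[0,0,0,0,0,0,0],[0,0,0,0,0,0,0],[0,0,0,0,0,0,0]]' 40
python3 - <<'E'
from h import *
plan((.6115,-.188,.012),72.4)
E
```

```text
time: 2.8
ee_pos: [0.6178, -0.1885, 0.0253]
ee_rot: [0.005, 0.154, 0.988, -0.004]
wrist_force: [-0.7, -0.4, 0.3]
grip_width: 0.634
t 2.8 tcp [ 0.6178 -0.1885  0.0253] yaw_y 72.31 tilt [ 0.0078 -0.0093 -0.9999] F [-0.7 -0.4  0.3] T [-0.02  0.03 -0.05] w 0.634 q [-0.42  0.46  1.61 -0.01  1.05 -1.67]
shift tool mm [ 6.3 -1.4 13.2] turn z rad -0.0016 deg 0.1
```

```bash
python3 -m pendant '[[0,0,0,3,-1,3,80],[0.004,0.006,0,3,0,8,80],[0,0,0,0,0,3,80],[0,0,0,0,0,0,80]]' 40
python3 - <<'E'
from h import *
plan((.6115,-.188,.012),72.4)
E
```

```text
time: 3.2
ee_pos: [0.6118, -0.188, 0.0112]
ee_rot: [0.002, 0.154, 0.988, -0.006]
wrist_force: [-1.1, 0.0, -0.2]
grip_width: 0.792
t 3.2 tcp [ 0.6118 -0.188   0.0112] yaw_y 72.3 tilt [ 0.0016 -0.0122 -0.9999] F [-1.1  0.  -0.2] T [0.03 0.07 0.02] w 0.792 q [-0.42  0.48  1.63 -0.01  1.03 -1.67]
shift tool mm [ 0.2 -0.1 -0.8] turn z rad -0.0017 deg 0.1
```

```bash
cat >> h.py <<'E'
_p=plan
def plan(p,yawy):
    _p(p,yawy); s,r=pose(); print('upright ax,ay',np.cross([0,0,1],r.T@[0,0,-1]).round(4)[:2])
E
python3 -m pendant '[[-0.013,0,0,0,0,0,80],[0,0,0,0,0,0,0],[0,0,0,0,0,0,0],[0,0,0,0,0,0,0],[0,0,0,0,0,0,0],[0,0,0,0,0,0,0]]' 40
python3 - <<'E'
from h import *
plan((.6115,-.188,.08),72.4)
E
```

```text
time: 3.8
ee_pos: [0.6113, -0.1878, 0.0103]
ee_rot: [0.002, 0.154, 0.988, 0.001]
wrist_force: [0.4, 0.6, -0.9]
grip_width: 0.548
t 3.8 tcp [ 0.6113 -0.1878  0.0103] yaw_y 72.3 tilt [ 0.0047  0.0021 -1.    ] F [ 0.4  0.6 -0.9] T [-0.11 -0.02 -0.03] w 0.548 q [-0.42  0.48  1.63  0.    1.03 -1.69]
shift tool mm [ -0.5   0.1 -69.7] turn z rad -0.0018 deg 0.1
upright ax,ay [0.0034 0.0038]
```

```bash
python3 -m pendant '[[0,0,0,0,0,-20,0],[0.003,0.004,0,0,0,-45,0],[0,0,0,0,0,-45,0],[0,0,0,0,0,-45,0],[0,0,0,0,0,-30,0]]'
python3 - <<'E'
from h import *
plan((.513,.1757,.19),111.5)
E
```

```text
time: 4.3
ee_pos: [0.6045, -0.1852, 0.19]
ee_rot: [-0.011, 0.154, 0.988, 0.003]
wrist_force: [1.2, -1.4, -2.6]
grip_width: 0.547
t 4.3 tcp [ 0.6045 -0.1852  0.19  ] yaw_y 72.29 tilt [-0.0202  0.0089 -0.9998] F [ 1.2 -1.4 -2.6] T [-0.04 -0.04 -0.04] w 0.547 q [-0.42  0.28  1.52 -0.    1.37 -1.68]
shift tool mm [196.9 316.    5. ] turn z rad -0.6843 deg 39.2
upright ax,ay [ 0.0023 -0.0219]
```

```bash
python3 -m pendant '[[0.002,-0.02,0,24,39,0,0],[0,0,0,24,39,0,0],[0,0,0,24,39,0,0],[0,0,0,24,39,0,0],[0,0,0,24,39,0,0],[0,0,0,24,39,0,0],[0,0,0,24,39,0,0],[0,0,0,12,20,0,0],[0,0,-0.14,0,0,0,0],[0,0,-0.14,0,0,0,0],[0,0,-0.14,0,0,0,0],[0,0,-0.14,0,0,0,0],[0,0,-0.1,0,0,0,0]]'
python3 - <<'E'
from h import *
plan((.513,.1757,.19),111.5)
E
```

```text
time: 5.6
ee_pos: [0.517, 0.1601, 0.1908]
ee_rot: [0.001, -0.187, 0.982, -0.003]
wrist_force: [0.1, -0.4, -2.9]
grip_width: 0.547
t 5.6 tcp [0.517  0.1601 0.1908] yaw_y 111.54 tilt [ 0.0031 -0.0051 -1.    ] F [ 0.1 -0.4 -2.9] T [ 0.09  0.04 -0.02] w 0.547 q [ 0.16  0.04  1.78 -0.01  1.31 -1.79]
shift tool mm [-2.  16.   0.8] turn z rad 0.0006 deg -0.0
upright ax,ay [-0.0059  0.001 ]
```

```bash
python3 -m pendant '[[-0.006,0.001,0,-2,14,8,0],[0,0,0,0,2,10,0],[0,0,0,0,0,0,0]]'
python3 - <<'E'
from h import *
plan((.513,.1757,.16),111.5)
s,r=pose(); zt=s['ee_pos'][2]+.0347
for n in('top','scene'):
    p,d=snap(n,n+'1')
    uv,P=cloud(n,d,s['ee_pos'][:2],.075,zt-.006,zt+.006); print(n,len(P),P.mean(0).round(4),rect(P))
    m=cv2.resize(p[int(uv[:,1].min())-15:int(uv[:,1].max())+15,int(uv[:,0].min())-15:int(uv[:,0].max())+15],(400,400)); cv2.imwrite(f'pics/a_{n}.png',m)
    x,y=uv.mean(0); print(x,y)
cv2.imwrite('pics/crop3.png',np.hstack([cv2.imread('pics/a_top.png'),cv2.imread('pics/a_scene.png')]))
E
```

```text
time: 5.9
ee_pos: [0.5114, 0.177, 0.1699]
ee_rot: [-0.001, -0.185, 0.983, 0.0]
wrist_force: [0.3, -0.5, -3.1]
grip_width: 0.547
t 5.9 tcp [0.5114 0.177  0.1699] yaw_y 111.32 tilt [-2.6e-03  4.0e-04 -1.0e+00] F [ 0.3 -0.5 -3.1] T [-0.01  0.02 -0.04] w 0.547 q [ 0.19  0.07  1.8   0.    1.28 -1.76]
shift tool mm [-1.  -1.8  9.9] turn z rad -0.0032 deg 0.2
upright ax,ay [ 0.0013 -0.0023]
top 219 [0.4803 0.164  0.2047] (array([512.5, 177.2]), 114.5, 29.4, np.float32(20.9))
122.04566210045662 270.16438356164383
scene 748 [0.5333 0.1855 0.2045] (array([527.8, 180.7]), 59.4, 78.7, np.float32(172.6))
427.55882352941177 278.53208556149735
```

View pics/crop3.png

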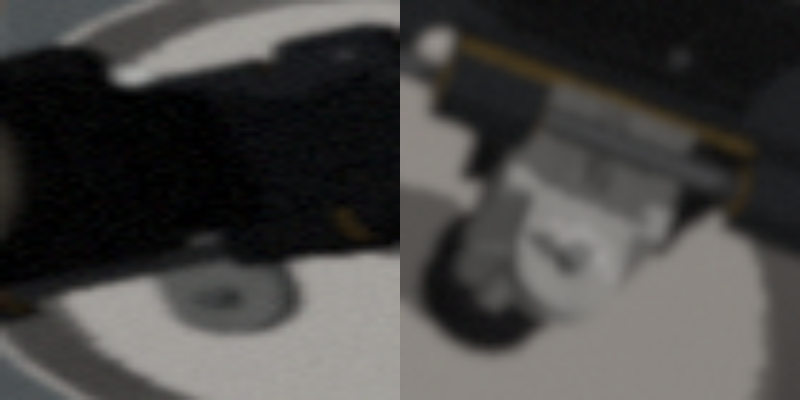

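The crop shows the carrier held level above the spindle. The gripper hides the socket, but an arm end is visible in each view. I'll measure the arm edges from the saved clouds.

Run:
```python
from h import *
s,r=pose(); tx=r[:2,0];ty=r[:2,1]; c=s['ee_pos'][:2]
for n in('top','scene'):
    d=np.load(f'pics/{n}1.npz')['d']
    uv,P=cloud(n,d,c,.075,.1995,.2085)
    a=(P[:,:2]-c)@tx*1000; b=(P[:,:2]-c)@ty*1000
    print(n,'tool x extents',np.sort(a)[[0,2,5,-6,-3,-1]].round(1))
    for sg in(-1,1):
        k=(a*sg>28)&(a*sg<46); print('  arm',sg,k.sum(), 'y ext',np.sort(b[k])[[0,2,-3,-1]].round(1) if k.sum()>4 else '')
        # pins above
    uv,P=cloud(n,d,c,.075,.211,.2165); a=(P[:,:2]-c)@tx*1000; b=(P[:,:2]-c)@ty*1000
    k=abs(b)<10
    for sg in(-1,1):
        kk=k&(a*sg>30); print('  pin',sg,kk.sum(),a[kk].mean().round(1) if kk.any() else '',b[kk].mean().round(1) if kk.any() else '')
    d=np.load(f'pics/{n}0.npz')['d']
    uv,P=cloud(n,d,(.513,.1757),.03,.098,.108); (cx,cy),rad=cv2.minEnclosingCircle((P[:,:2]*1000).astype(np.float32)); print(n,'collar circle',cx,cy,rad)
```

```text
top tool x extents [-57.6 -55.6 -55.   55.9  56.6  57. ]
  arm -1 0 y ext 
  arm 1 110 y ext [-14.1 -13.7  14.5  15.3]
  pin -1 0  
  pin 1 20 42.1 -0.2
top collar circle 512.8458862304688 176.79750061035156 24.407276153564453
scene tool x extents [-59.4 -58.6 -57.6  16.1  16.4  17.1]
  arm -1 157 y ext [-16.6 -16.1  14.2  14.9]
  arm 1 0 y ext 
  pin -1 22 -44.0 -1.3
  pin 1 0  
scene collar circle 512.8433837890625 175.63389587402344 25.013309478759766
```

```bash
python3 -m pendant '[[0.001,-0.002,-0.003,-1,-1.8,10,0],[0,0,0,0,0,8,0],[0,0,0,0,0,0,0]]'
python3 - <<'E'
from h import *
plan((.5123,.1758,.1463),111.5)
E
```

```text
time: 6.3
ee_pos: [0.5146, 0.1752, 0.1523]
ee_rot: [0.001, -0.186, 0.983, -0.0]
wrist_force: [-0.7, -0.1, -2.5]
grip_width: 0.551
t 6.3 tcp [0.5146 0.1752 0.1523] yaw_y 111.43 tilt [ 2.8e-03  3.0e-04 -1.0e+00] F [-0.7 -0.1 -2.5] T [ 0.04  0.02 -0.  ] w 0.551 q [ 0.18  0.09  1.81 -0.    1.24 -1.76]
shift tool mm [1.9 1.4 6. ] turn z rad -0.0012 deg 0.1
upright ax,ay [-0.0008  0.0028]
```

```bash
python3 -m pendant '[[-0.001,0.003,-0.001,1.9,1.2,2,0],[0,0,0,0,0,0,0]]'
python3 - <<'E'
from h import *
plan((.5123,.1758,.1463),111.5)
E
```

```text
time: 6.5
ee_pos: [0.5121, 0.1753, 0.1497]
ee_rot: [-0.001, -0.186, 0.983, 0.0]
wrist_force: [-0.1, -0.5, -3.4]
grip_width: 0.547
t 6.5 tcp [0.5121 0.1753 0.1497] yaw_y 111.44 tilt [-1.4e-03 -1.0e-04 -1.0e+00] F [-0.1 -0.5 -3.4] T [ 0.02  0.01 -0.01] w 0.547 q [ 0.18  0.09  1.82  0.    1.24 -1.76]
shift tool mm [-0.4  0.4  3.4] turn z rad -0.001 deg 0.1
upright ax,ay [ 0.0005 -0.0013]
```

Very close. Now I'll descend gently, about 2 mm per row, through the roof-shaped lead-in.

```bash
python3 -m pendant '[[0,-0.001,-0.001,-0.2,0.4,2,0],[0,0,0,0,0,2,0],[0,0,0,0,0,2,0],[0,0,0,0,0,2,0],[0,0,0,0,0,2,0]]'
python3 - <<'E'
from h import *
plan((.5123,.1758,.1363),111.5)
E
```

```text
time: 7.0
ee_pos: [0.5129, 0.176, 0.1401]
ee_rot: [0.001, -0.186, 0.982, 0.0]
wrist_force: [-0.2, 0.4, -2.3]
grip_width: 0.548
t 7.0 tcp [0.5129 0.176  0.1401] yaw_y 111.5 tilt [ 1.9e-03  9.0e-04 -1.0e+00] F [-0.2  0.4 -2.3] T [0.17 0.09 0.  ] w 0.548 q [ 0.18  0.1   1.83  0.    1.22 -1.76]
shift tool mm [0.7 0.1 3.8] turn z rad -0.0001 deg 0.0
upright ax,ay [0.0001 0.0021]
```

```bash
python3 -m pendant '[[0,0.002,0,0.3,0,2,0],[0,0,0,0,0,2,0],[0,0,0,0,0,2,0],[0,0,0,0,0,2,0]]'
python3 - <<'E'
from h import *
plan((.5123,.1758,.1163),111.5)
E
```

```text
time: 7.4
ee_pos: [0.5126, 0.1762, 0.1314]
ee_rot: [-0.0, -0.187, 0.982, 0.0]
wrist_force: [-0.1, 0.1, -2.5]
grip_width: 0.547
t 7.4 tcp [0.5126 0.1762 0.1314] yaw_y 111.5 tilt [-1.e-04  5.e-04 -1.e+00] F [-0.1  0.1 -2.5] T [0.07 0.08 0.02] w 0.547 q [ 0.19  0.11  1.83  0.    1.2  -1.76]
shift tool mm [ 0.4 -0.2 15.1] turn z rad 0.0 deg -0.0
upright ax,ay [0.0006 0.0001]
```

The underside is at 121 mm, 10 mm down the splines, with no contact force, so it is engaged. Next I go down to the collar.

```bash
python3 -m pendant '[[0,0,0,0,0,4,0],[0,0,0,0,0,4,0],[0,0,0,0,0,4,0],[0,0,0,0,0,3,0],[0,0,0,0,0,2,0],[0,0,0,0,0,2,0]]' 60
python3 - <<'E'
from h import *
plan((.5126,.1760,.1063),111.5)
E
```

```text
time: 8.0
ee_pos: [0.5127, 0.1762, 0.1119]
ee_rot: [-0.0, -0.187, 0.982, 0.0]
wrist_force: [-3.0, -0.1, 4.1]
grip_width: 0.551
t 8.0 tcp [0.5127 0.1762 0.1119] yaw_y 111.5 tilt [-2.e-04  6.e-04 -1.e+00] F [-3.  -0.1  4.1] T [0.04 0.69 0.01] w 0.551 q [ 0.19  0.13  1.85  0.    1.16 -1.76]
shift tool mm [ 0.2 -0.1  5.6] turn z rad 0.0001 deg -0.0
upright ax,ay [0.0006 0.    ]
```

The spring is pushing back. I'll continue to the stop.

```bash
python3 -m pendant '[[0,0,0,0,0,2,0],[0,0,0,0,0,2,0],[0,0,0,0,0,1.5,0],[0,0,0,0,0,1.5,0]]' 60
python3 - <<'E'
from h import *
plan((.5126,.1760,.1063),111.5)
E
```

```text
time: 8.4
ee_pos: [0.5131, 0.1763, 0.1079]
ee_rot: [0.0, -0.187, 0.982, 0.0]
wrist_force: [-7.2, -0.6, 9.1]
grip_width: 0.548
t 8.4 tcp [0.5131 0.1763 0.1079] yaw_y 111.52 tilt [ 5.e-04  6.e-04 -1.e+00] F [-7.2 -0.6  9.1] T [-0.05  0.97  0.  ] w 0.548 q [ 0.19  0.14  1.85  0.    1.16 -1.76]
shift tool mm [ 0.6 -0.2  1.6] turn z rad 0.0004 deg -0.0
upright ax,ay [0.0004 0.0006]
```

```bash
python3 -m pendant '[[0,0,0,0.5,0,2.5,0],[0,0,0,0.2,0,2.5,0],[0,0,0,0,0,2.5,0]]' 60
python3 - <<'E'
from h import *
plan((.5126,.1760,.1063),111.5)
E
```

```text
time: 8.7
ee_pos: [0.5131, 0.1763, 0.1062]
ee_rot: [0.001, -0.187, 0.982, 0.0]
wrist_force: [-12.5, -3.7, 21.3]
grip_width: 0.549
t 8.7 tcp [0.5131 0.1763 0.1062] yaw_y 111.53 tilt [ 1.4e-03  7.0e-04 -1.0e+00] F [-12.5  -3.7  21.3] T [-0.16  2.28 -0.01] w 0.549 q [ 0.19  0.14  1.85  0.    1.15 -1.76]
shift tool mm [ 0.6 -0.1 -0.1] turn z rad 0.0004 deg -0.0
upright ax,ay [0.0002 0.0016]
```

```bash
python3 -m pendant '[[0,0.002,0,1.2,0.2,2,0],[0,0.001,0,1.2,0.2,2,0],[0,0,0,1,0.2,2,0]]' 60
python3 - <<'E'
from h import *
plan((.5126,.1760,.1063),111.5)
s,r=pose();c=s['ee_pos'][:2]
p,d=snap('scene','scene2')
uv,P=cloud('scene',d,c,.075,.13,.155); a=(P[:,:2]-c)@r[:2,0]*1000
k=(a<-28)&(a>-38); print('carrier top z (arm)',np.median(P[k,2]),'expect .141 at stop,.151 unpressed')
cv2.imwrite('pics/crop4.png',cv2.resize(p[220:360,330:500],(680,560),interpolation=cv2.INTER_CUBIC))
E
```

```text
time: 9.0
ee_pos: [0.513, 0.1763, 0.1063]
ee_rot: [0.003, -0.187, 0.982, 0.0]
wrist_force: [-5.5, -0.9, 11.1]
grip_width: 0.546
t 9.0 tcp [0.513  0.1763 0.1063] yaw_y 111.53 tilt [ 0.0062  0.0012 -1.    ] F [-5.5 -0.9 11.1] T [0.05 1.1  0.02] w 0.546 q [ 0.19  0.13  1.85  0.    1.15 -1.76]
shift tool mm [ 0.5 -0.2 -0. ] turn z rad 0.0005 deg -0.0
upright ax,ay [-0.0012  0.0062]
carrier top z (arm) 0.14017636814258738 expect .141 at stop,.151 unpressed
```

View pics/crop4.png

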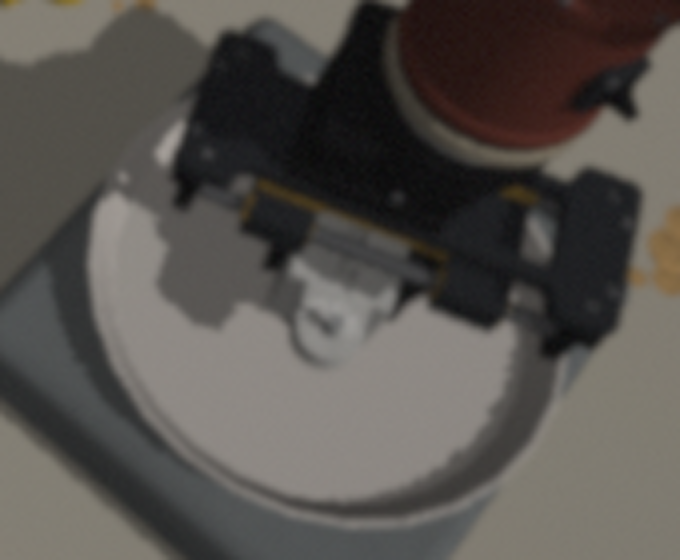

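The picture shows the carrier in the pan with the black collar hidden under it at about crop (335,330). The arm top is at 140 mm, which matches the stop. I'll add some push margin and let it settle.

```bash
python3 -m pendant '[[0,0.004,0,1,0.1,3.5,0],[0,0.002,0,1,0.1,3.5,0]]' 60
python3 - <<'E'
from h import *
plan((.5126,.1760,.1063),111.5)
E
```

```text
time: 9.25
ee_pos: [0.5131, 0.1764, 0.1062]
ee_rot: [0.002, -0.187, 0.982, -0.0]
wrist_force: [-11.1, -3.1, 23.6]
grip_width: 0.55
t 9.25 tcp [0.5131 0.1764 0.1062] yaw_y 111.52 tilt [ 0.0045 -0.     -1.    ] F [-11.1  -3.1  23.6] T [-0.02  2.21 -0.03] w 0.55 q [ 0.19  0.14  1.85 -0.    1.15 -1.76]
shift tool mm [ 0.6 -0.1 -0.1] turn z rad 0.0004 deg -0.0
upright ax,ay [-0.0017  0.0042]
```

Run:
```python
from h import *
p,d=snap('top','top3'); a=np.load('pics/top0.npz')['d']
for n,u,v in(('spare',325,306),('stamp',391,288),('plate',415,232),('yel1',247,230),('yel2',261,295),('green',330,154)):
    A,B=a[v-30:v+30,u-30:u+30],d[v-30:v+30,u-30:u+30]; print(n,'changed px',int((abs(A-B)>.01).sum()))
for i in range(8): cams.snapshot('top')
plan((.5126,.1760,.1063),111.5)
```

```text
spare changed px 27
stamp changed px 35
plate changed px 23
yel1 changed px 30
yel2 changed px 30
green changed px 33
t 9.7 tcp [0.5132 0.1763 0.1062] yaw_y 111.52 tilt [ 0.0048 -0.     -1.    ] F [-10.8  -1.6  22.3] T [0.07 2.06 0.  ] w 0.546 q [ 0.19  0.14  1.85 -0.    1.15 -1.76]
shift tool mm [ 0.6 -0.1 -0.1] turn z rad 0.0004 deg -0.0
upright ax,ay [-0.0018  0.0045]
```

```bash
python3 -c "
from plant import close_job
print(close_job())"
```

```text
the job is handed in; nothing more can be done
None
```

I fitted the cross-socket carrier onto the wheel's spindle, pressed it home against the spring collar and handed the job in at 9.7 s, still gripping it and pressing down. I turned the carrier to 21.5° (mod 90°) to match the splines, and it slid on without any contact force.

**Last checks:**
- **Depth:** the tool stopped at 106.2 mm, where I expected the collar's 10 mm stop (106.3 mm). The scene camera put the carrier's top at 140.2 mm against 141 mm expected, which is within its error.
- **Push:** the wrist read 22 N upward, more than the collar spring's 11.5 N, and it stayed about the same over the last 0.45 s of holding.
- **Grip:** steady at 0.546, about 47.5 mm on the 48 mm flats, with a 60 N grip set.
- **Bystanders:** the spare, stamp, plate and the yellow and green look-alikes showed no movement in the top-view depth. Each had 23–35 changed pixels, which I took as noise because it was about even over all of them.

**Not perfect:**
- A sideways load of about 11 N (−x) and a tool tilt of about 0.3° remained from the arm's give under the push.
- The first descent to the carrier stopped 13 mm high and 6 mm off; I corrected it before gripping.

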